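# Restock the pantry riser

## Task

The snack bin has been refilled: slide the gate of the shelf riser fully aside, put the loose bin into the empty right-hand bay under the clear board, lug towards the front, fully home against the back stop, and then slide the gate fully closed again in front of it. Last, turn the days-since-refill dial back to its zero stop. Keep the bin upright, and leave the other things on the counter where they are.

Things in the scene. Friction and masses are not known exactly. Their poses are not given: they have to be found in the camera images.
- riser: Fixed two-bay riser (mm): clear board, 180 deep, 270 wide, underside 180 up, on wood walls. Origin: on the counter, below the board's front edge, mid right-hand (empty) bay; x into the bay, y left, z up. That bay: 100 wide, y -50 to 50; walls from x = 55 to 180; back stop 40 high, face at x = 158. The left bay, at y = 125, holds a fixed bin like the loose one.
- gate (a joint): The gate's slide position along the riser's +y, m: 0 = closed across the right-hand (empty) bay; 0.125 = fully open, in front of the left-hand bay. It stays where it is left (about 1.5 N friction).
- gate_handle (a point): Centre of the gate's brass handle (mm), a block 40 (x) x 16 (y) x 26 (z), to be pinched across its 16; 42 above the counter, at x = -50 in the riser's frame. It sticks out towards the robot from the gate, a wood panel 110 wide, 8 thick, its top 64 up, its rear face at x = -22 (22 in front of the board's edge). Axes as the riser's.
- snack_bin: Loose clear bin of cartons (mm), 0.3 to 0.6 kg, on the counter at the right: 120 long (x), 84 wide (y), 60 high, cartons up to 74. Origin: centre of its underside. A white lug sticks out 44 from its front (-x) face; +x is its back end. Home: back face on the back stop, origin at x = 98, y = 0 in the riser's frame, the lug then ends just in front of the board's front edge, at x = -6.
- bin_lug (a point): Centre of the bin's lug, 44 (x) x 24 (y) x 24 (z), 40 above the bin's underside and 82 to -x of the bin's origin; to be pinched across its 24 mm. Axes as the bin's.
- dial_stand: Fixed wooden desk stand (mm), 90 deep, 100 wide, its face sloping 35 degrees and looking to -x and up (normal (-0.574, 0, 0.819) in its axes). Origin: on the counter under its middle. It carries the days-since-refill dial: a round knob with a bar grip, ringed by dots, a brass stroke at zero on the downhill side, nearest the robot.
- dial (a joint): Dial angle, rad, 0 = pointer at the brass stroke, against the zero stop; grows as the knob turns clockwise (seen looking at the face), up to 2.6.
- dial_grip (a point): On the knob's axis, at the height to grip, 37 mm out from the sloping face. Turns with the knob: z is the axis, out of the face; x along the bar grip. The bar is (mm) 42 long, 14 thick (pinch across y), 32 tall, its top 7 above this point; a white pointer line marks its -x half.
- cookie_jar: Bystander, loose (mm): lidded glass jar, diameter 104, height 150; stands in the left or right place that the dial stand does not use; origin at the centre of its underside. To be left alone.
- drink_can: Bystander, loose (mm): drinks can, diameter 58, height 130; stands just right (-y) of the riser; origin at the centre of its underside. To be left alone.
- spice_jar: Bystander, loose (mm): small jar, diameter 48, height 100; stands just left (+y) of the riser; origin at the centre of its underside. To be left alone.
- tin: Bystander, loose (mm): flat closed tin, diameter 60, height 26, in front of the left-hand bay, nearer the robot; origin at the centre of its underside. To be left alone.
- scoop: Bystander, loose (mm): wooden spoon 180 long, about 20 high, lying at the near left; origin at the centre of its underside. To be left alone.

How it is judged:
On the way, in this order (a step that is already met when the one before it is completed fails the run):
1. the gate is slid fully aside (opened at least 115 mm) (value of joint gate above 0.115 m), for 0.1 s.
2. the bin is home in the right-hand bay: within 8 mm of the back stop, square and upright (x of snack_bin in the frame of riser above 0.09 m and y of snack_bin in the frame of riser between -0.012 and 0.012 m and angle between the x axis of snack_bin and the x axis of riser, either way round below 0.12 rad and angle between snack_bin's own z axis and vertical below 0.06 rad), for 0.2 s.
3. the gate is closed (within 8 mm) with the bin home behind it (all of step 2 and value of joint gate below 0.008 m), for 0.2 s.
4. the dial is back at its zero stop (within 0.07 rad) (value of joint dial below 0.07 rad), for 0.2 s.
At the end, for the whole second after the job is handed in: The bin stands at rest and upright in the right-hand bay, within 8 mm of the back stop, within 12 mm of the bay's middle and square to it within 0.12 rad; the gate is within 8 mm of fully closed; the dial is within 0.07 rad of its zero stop (all of step 3 and value of joint dial below 0.07 rad and linear speed of snack_bin below 0.02 m/s); the robot touches nothing.
It fails at once if the bin is tipped by more than 0.35 rad (angle between snack_bin's own z axis and vertical above 0.35 rad).
It fails at once if a bystander is moved by more than 30 mm (distance of any of cookie_jar, drink_can, spice_jar, tin, scoop from where it was at the start of the episode above 0.03 m).
It also fails if it takes over 69 s, if anything falls off the work surface, if the arm or the gripper's body presses on something with over 40 N, if the wrist force passes 120 N, or if a joint passes its speed limit or range.

## Robot

A 6-joint arm with a two-finger parallel gripper is mounted at the origin on the work surface. World frame = base frame: x ahead of the robot, y to its left, z up, the work surface at z = 0. Lengths are in m, angles in rad, forces in N, time in s.
With the tool pointing down it reaches from about 0.4 to 0.825 m from the base axis. Payload 7 kg.
Tool frame: the origin (TCP) lies midway between the tips of the shut fingers; the grasp point (between the pads) lies 19 mm behind it; z points along the fingers, y is the line along which they close (so a half turn about z gives the same grasp; the last joint's range is limited). The gripper opens to 88 mm and grips with 3 to 60 N. Pads are 19 mm wide; open, the fingers measure 130 mm over their backs; the gripper's body (78 mm by 193 mm) begins 47 mm behind the grasp point.
Start: joints at [1.623, 0.359, 0.012, 0, -1.224, -0.288], TCP at [0.158, 0.656, 0.227] pointing down, gripper open.
Joint ranges: [-3.07, 3.07], [-1.43, 2.12], [-1.02, 1.25], [-3.03, 1.67], [-3.05, -0], [-3.03, 3.03]. Speed limits (rad/s): [2.39, 2.39, 3.01, 3.14, 3.14, 3.14].

## Interface

Orientations are given as [roll, pitch, yaw] about the fixed x, y, z axes, in that order (R = Rz(yaw) Ry(pitch) Rx(roll)).
In Python, from station import telemetry, eyes, ticket, recognise, trace gives the robot as it stands. The module is installed in compiled form; this text tells all that it offers.
- The arm moves only by the tool servo_tool, never from a script. Its argument "series" is a list that holds one entry, the list of rows, each a list of 4 numbers: the shift along the tool's x, y, z in mm, then the turn about the tool's z in rad. In form: [[[x, y, z, roll], ...]]. A call has exactly 10 rows; each row shifts and turns the commanded pose from where the row before left it, along the tool's axes as they then stand; what a row does not reach is not made up. A row lasts 1/12 s, in which the tool goes at most 41.7 mm and 7.16 degrees, less where a joint would pass 70% of its speed; a pose out of reach is approached as far as the arm can. A call is refused whole if a number of a shift passes 41.7 or a number of a turn 0.125, either way. A call with a gripper value outside its range is refused whole. "claw" is the gripper's target within -1 to 1 (shut at 1, half-way at 0, fully open at -1), set as the call begins (left out, the last holds). The fingers move at their own pace and stop on an object; "grip_force" is the grip in N (left out, the last holds). Time passes only in rows, so rows that do not move let the fingers close, or fill a call up. It gives the time, the measured TCP pose, the force, the opening and the grip force at its end, in the units of the state.
- telemetry.get_state(): the state, without advancing time (a new reading comes with each control period).
- eyes.grab_frame(name): name is "scene" or "top" or "wrist"; returns the picture (420x560x3 uint8, red, green, blue); there is no depth.
- eyes.calibration(name): a dict with "mtx" (3x3 intrinsics, pixels), "k1" (the pictures are not rectified: a ray, as slopes to the right and down, at radius r is drawn at 1 + k1 r^2 times it, then the intrinsics apply), "rvec" (rotation vector, rad) and "tvec" (3), from world to camera coordinates, as OpenCV has them. Camera axes: x right, y down, z forward; pixel columns grow to the right and rows downward; lengths in m; the calibration is good to about 2 mm. A picture is of the moment at which its call begins: read the wrist's pose just before it. calibration takes no time and is no camera call; for the wrist camera it gives the pose at the moment of the call.
- ticket.job_done(): hands the job in; it is judged then, once.
Trained networks look in the newest picture that a camera, given by its name, has taken for a name from the list of things; names that differ only in an ending like _2 or _b are one class to them, and where a whole thing is asked for, a point or a joint stands for the part that bears it (a point fixed in the world has none). Each returns a list of dicts, best first, with "conf" (0 to 1); they miss things now and then, are a little off and sometimes report something else, mostly with a low value. They report only what shows in the picture. A call takes as long as a camera call.
- recognise(camera, name): "position" ([x, y, z] in m, in world coordinates, good to about 4 mm: the middle of the surface that is visible of it).
- trace(camera, name): "mask" (420x560 bool, what is visible of it).
The state is a dict: "t": time; "q": joint angles; "qd": joint speeds; "joint_efforts": joint torques, N m; "eef_pos": TCP position; "ee_rot": TCP orientation; "force": force on the tool from outside, world axes, zero at the start; "moment": the same for the moment, N m; "width": finger opening in m; "gripper_force": force on a finger pad.
Only numpy, scipy, OpenCV 4.12 (cv2) and the standard library are available. Lean on these libraries where they do the work, as an engineer would, in place of code of your own. Each camera call takes 0.05 s, during which the arm holds its last target. There are 200 camera calls.

## Working session

There is one attempt and no reset: what is moved stays moved. The work goes in short steps, Python scripts to look and compute and a tool call to move; the robot and the scene stay as the last step left them, time stands still between calls to the robot, and variables do not carry over. Pictures are saved under pics/ and viewed, at most 10 in all, crops included, and the job is handed in when it is done.

Besides the shell and the picture viewer there is one more tool, called after ">>>" in YAML: its name, and indented under it one key for each argument. servo_tool: Moves the arm, as the interface text tells. Its arguments: {"type":"object","properties":{"series":{"type":"array"},"claw":{"type":"number"},"grip_force":{"type":"number"}},"required":["series"]}

```bash
mkdir -p pics; cat > h.py <<'E'
import numpy as np, cv2
from station import telemetry, eyes, ticket, recognise, trace
def grab(c,fn=None):
    im=eyes.grab_frame(c); 
    if fn: cv2.imwrite('pics/'+fn,im[:,:,::-1])
    return im
def cam(c):
    k=eyes.calibration(c); R=cv2.Rodrigues(np.array(k['rvec'],float))[0]
    return np.array(k['mtx'],float),float(k['k1']),R,np.array(k['tvec'],float).ravel()
def proj(P,C):
    K,k1,R,t=C; p=np.atleast_2d(P)@R.T+t; s=p[:,:2]/p[:,2:]; s=s*(1+k1*(s**2).sum(1,keepdims=True))
    return s@K[:2,:2].T+K[:2,2]
def ray(uv,C):
    K,k1,R,t=C; d=np.linalg.solve(K[:2,:2],np.array(uv,float)-K[:2,2]); s=d.copy()
    for _ in range(20): s=d/(1+k1*(s@s))
    v=R.T@np.array([s[0],s[1],1]); return -R.T@t, v/np.linalg.norm(v)
def onz(uv,z,C):
    o,v=ray(uv,C); return o+v*(z-o[2])/v[2]
def tri(rs):
    A=np.zeros((3,3));b=np.zeros(3)
    for o,v in rs:
        M=np.eye(3)-np.outer(v,v);A+=M;b+=M@o
    return np.linalg.solve(A,b)
E
python3 - <<'E'
from h import *
np.set_printoptions(precision=4,suppress=True)
s=telemetry.get_state();print(s['t'],s['eef_pos'],s['ee_rot'],s['width'])
for c in('scene','top'):
    im=grab(c,c+'0.png')
    C=cam(c);print(c,-C[2].T@C[3])
    for n in['riser','gate','gate_handle','snack_bin','bin_lug','dial_stand','dial','dial_grip','cookie_jar','drink_can','spice_jar','tin','scoop']:
        print(n,[(np.round(r['position'],3).tolist(),round(r['conf'],2),np.round(proj(r['position'],C)[0]).tolist()) for r in recognise(c,n)[:2]])
E
```

```text
0.0 [0.1576 0.6558 0.2256] [ 3.1399 -0.0001 -0.2359] 0.0878085110610916
scene [ 0.8193 -0.4572  0.9669]
riser [([0.791, 0.029, 0.192], 0.93, [387.0, 213.0])]
gate [([0.66, 0.011, 0.051], 0.68, [321.0, 224.0]), ([0.553, -0.371, 0.082], 0.29, [188.0, 339.0])]
gate_handle [([0.659, 0.009, 0.051], 0.66, [320.0, 224.0]), ([0.584, -0.377, 0.076], 0.54, [199.0, 350.0])]
snack_bin [([0.517, -0.216, 0.064], 0.95, [217.0, 271.0])]
bin_lug [([0.521, -0.218, 0.064], 0.61, [218.0, 273.0])]
dial_stand [([0.585, -0.377, 0.075], 0.61, [200.0, 350.0])]
dial [([0.556, -0.375, 0.085], 0.86, [187.0, 341.0])]
dial_grip [([0.552, -0.373, 0.082], 0.57, [187.0, 340.0])]
cookie_jar [([0.561, 0.327, 0.111], 0.65, [344.0, 105.0])]
drink_can [([0.749, -0.119, 0.119], 0.93, [333.0, 276.0])]
spice_jar []
tin [([0.426, 0.165, 0.024], 0.61, [270.0, 148.0])]
scoop [([0.409, 0.293, 0.013], 0.62, [287.0, 117.0])]
top [ 0.3713 -0.0213  1.0683]
riser [([0.767, 0.066, 0.186], 0.76, [243.0, 110.0])]
gate []
gate_handle [([0.661, 0.027, 0.053], 0.81, [264.0, 170.0]), ([0.731, -0.099, 0.125], 0.4, [314.0, 132.0])]
snack_bin [([0.502, -0.206, 0.068], 0.95, [360.0, 228.0])]
bin_lug [([0.504, -0.204, 0.067], 0.69, [359.0, 227.0]), ([0.541, 0.343, 0.139], 0.52, [127.0, 214.0])]
dial_stand [([0.565, -0.364, 0.074], 0.64, [422.0, 200.0]), ([0.539, 0.344, 0.138], 0.42, [127.0, 215.0])]
dial [([0.554, -0.367, 0.085], 0.68, [426.0, 204.0]), ([0.404, 0.311, 0.013], 0.58, [156.0, 274.0])]
dial_grip [([0.557, -0.367, 0.081], 0.56, [425.0, 203.0])]
cookie_jar [([0.538, 0.342, 0.14], 0.56, [127.0, 215.0]), ([0.566, -0.363, 0.075], 0.27, [422.0, 200.0])]
drink_can [([0.728, -0.097, 0.125], 0.92, [313.0, 134.0]), ([0.567, -0.363, 0.073], 0.21, [422.0, 200.0])]
spice_jar [([0.752, 0.244, 0.082], 0.86, [178.0, 135.0])]
tin [([0.42, 0.165, 0.026], 0.86, [212.0, 267.0])]
scoop [([0.403, 0.31, 0.013], 0.85, [156.0, 275.0]), ([0.552, -0.366, 0.083], 0.66, [425.0, 205.0])]
```

```bash
python3 - <<'E'
import cv2
for c,(x0,y0,x1,y1) in {'scene':(120,130,480,400),'top':(120,60,480,300)}.items():
    im=cv2.imread(f'pics/{c}0.png')[y0:y1,x0:x1]; im=cv2.resize(im,None,fx=2.2,fy=2.2,interpolation=cv2.INTER_CUBIC)
    cv2.imwrite(f'pics/{c}0c.png',im); print(im.shape)
E
```

```text
(594, 792, 3)
(528, 792, 3)
```

View pics/scene0c.png

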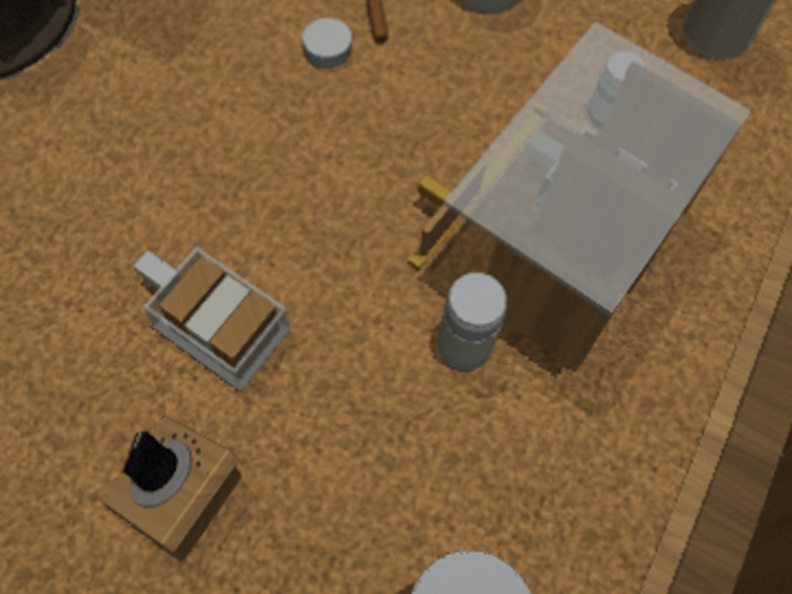

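View pics/top0c.png

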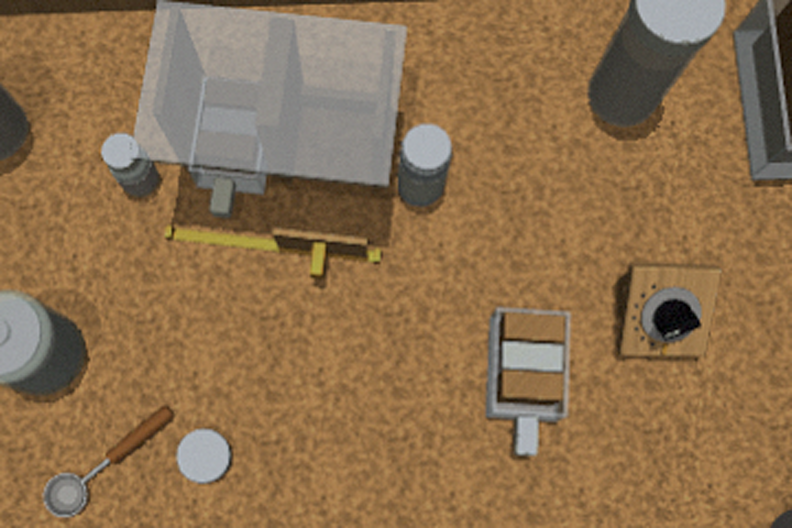

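The scene crop shows the riser upper right with its gate handle at (433,190), the bin with its lug at (155,268), and the dial at (155,460). The top crop shows the gate in front of the right bay (handle at 318,258), the lug at (527,437) facing the robot, and the dial at (672,318).

```bash
python3 - <<'E'
from h import *
np.set_printoptions(precision=4,suppress=True)
S,T=cam('scene'),cam('top')
s=lambda u,v:(120+u/2.2,130+v/2.2)
t=lambda u,v:(120+u/2.2,60+v/2.2)
pts={'FR':((449,205),(390,185)),'FL':((597,22),(137,158)),'BR':((612,308),(406,27)),'BL':((748,112),(158,0)),
'lugtop':((155,265),(527,435)),'handletop':((433,186),(318,257)),'binFL':((197,250),None),'knobtop':((143,435),(680,310)),
'can':((477,297),(427,141)),'tin':((327,38),(204,455))}
for n,(a,b) in pts.items():
    if b is None: continue
    P=tri([ray(s(*a),S),ray(t(*b),T)]); print(n,P,np.round(proj(P,S)[0]-s(*a),1),np.round(proj(P,T)[0]-t(*b),1))
# top-only with known height
for n,uv,z in [('FR',(390,185),.186),('FL',(137,158),.186),('BR',(406,27),.186),('BL',(158,0),.186),('lug front L',(517,454),.052),('lug front R',(535,456),.052),('lug back',(527,418),.052),
 ('bin fl',(489,417),.06),('bin fr',(565,417),.06),('bin bl',(497,310),.06),('bin br',(569,311),.06),('gateTL',(275,230),.064),('gateTR',(367,241),.064),('h near',(318,275),.055),('h far',(320,245),.055),
 ('railL',(168,232),.03),('railR',(375,256),.03)]:
    print(n,onz(t(*uv),z,T))
E
```

```text
FR [ 0.6851 -0.0536  0.1814] [-1.4  0.5] [-0.9 -1. ]
FL [0.7215 0.2081 0.19  ] [-1.9  0.8] [-1.4 -1.6]
BR [ 0.8567 -0.0773  0.1906] [-1.   0.3] [-0.5 -0.7]
BL [0.898  0.1865 0.1865] [ 0.3 -0.1] [0.2 0.3]
lugtop [ 0.4308 -0.2023  0.0538] [-0.5  0.1] [-0.3 -0.3]
handletop [0.6409 0.0256 0.0575] [ 0.2 -0.1] [0.2 0.2]
knobtop [ 0.5514 -0.3605  0.1312] [ 0.5 -0.1] [0.4 0.3]
can [ 0.7472 -0.1004  0.1356] [ 0.5 -0.2] [0.3 0.3]
tin [0.4207 0.1648 0.0211] [-0.5  0.1] [-0.4 -0.4]
FR [ 0.6811 -0.0554  0.186 ]
FL [0.7191 0.2059 0.186 ]
BR [ 0.8575 -0.0788  0.186 ]
BL [0.899  0.1871 0.186 ]
lug front L [ 0.4095 -0.1909  0.052 ]
lug front R [ 0.4067 -0.2108  0.052 ]
lug back [ 0.4492 -0.2046  0.052 ]
bin fl [ 0.4509 -0.1609  0.06  ]
bin fr [ 0.4484 -0.2455  0.06  ]
bin bl [ 0.5721 -0.1768  0.06  ]
bin br [ 0.5685 -0.2587  0.06  ]
gateTL [0.6735 0.0749 0.064 ]
gateTR [ 0.657  -0.0312  0.064 ]
h near [0.6206 0.0265 0.055 ]
h far [0.6564 0.0235 0.055 ]
railL [0.6854 0.2067 0.03  ]
railR [ 0.6479 -0.0405  0.03  ]
```

>>> servo_tool:
  series:
    - [[30.7, 25.1, 0, 0], [30.7, 25.1, 0, 0], [30.7, 25.1, 0, 0], [30.7, 25.1, 0, 0], [30.7, 25.1, 0, 0], [30.7, 25.1, 0, 0], [30.7, 25.1, 0, 0], [30.7, 25.1, 0, 0], [30.7, 25.1, 0, 0], [30.7, 25.1, 0, 0]]
  claw: -1

```text
t: 2.23
eef_pos: [0.3983, 0.3389, 0.227]
ee_rot: [-3.141, -0.0, -0.235]
force: [0.9, 0.3, 0.4]
width: 0.088
gripper_force: 0.0
```

>>> servo_tool:
  series:
    - [[30.7, 25.1, 0, 0], [30.7, 25.1, 0, 0], [30.7, 25.1, 0, 0], [30.7, 25.1, 0, 0], [30.7, 25.1, 0, 0], [30.7, 25.1, 0, 0], [30.7, 25.1, 0, 0], [30.7, 25.1, 0, 0], [28, 23, 0, 0], [28, 23, 0, -0.094]]

```text
t: 3.07
eef_pos: [0.6341, 0.0282, 0.2267]
ee_rot: [-3.141, -0.0, -0.143]
force: [0.7, 2.0, 0.3]
width: 0.0876
gripper_force: 0.0
```

```bash
cat >> h.py <<'E'
def rel(x,y,z,yaw=None):
    from scipy.spatial.transform import Rotation as Ro
    s=telemetry.get_state(); R=Ro.from_euler('xyz',s['ee_rot']).as_matrix()
    print('t',round(s['t'],2),'tcp',np.round(s['eef_pos'],4),'rpy',np.round(s['ee_rot'],4),'w',round(s['width'],4),'F',np.round(s['force'],1))
    print('tool delta mm',np.round(1000*R.T@(np.array([x,y,z])-s['eef_pos']),1),'roll',None if yaw is None else round(s['ee_rot'][2]-yaw,3))
E
python3 - <<'E'
from h import *
grab('wrist','w1.png'); C=cam('wrist')
for n in('gate_handle','riser','gate'): print(n,[(np.round(r['position'],4).tolist(),round(r['conf'],2),np.round(proj(r['position'],C)[0]).tolist()) for r in recognise('wrist',n)[:2]])
rel(0.639,0.0248,0.023,-0.142)
E
```

```text
gate_handle [([0.6669, 0.0249, 0.0528], 0.64, [277.0, 159.0]), ([0.5619, -0.1902, 0.0505], 0.57, [505.0, 236.0])]
riser [([0.7308, 0.0477, 0.1887], 0.97, [213.0, 77.0])]
gate [([0.6663, 0.0263, 0.0511], 0.87, [275.0, 159.0])]
t 3.27 tcp [0.6333 0.0289 0.2259] rpy [ 3.1413e+00  9.0000e-04 -1.4470e-01] w 0.0876 F [-0.1  0.  -0.3]
tool delta mm [  6.4   3.2 202.9] roll -0.003
```

View pics/w1.png

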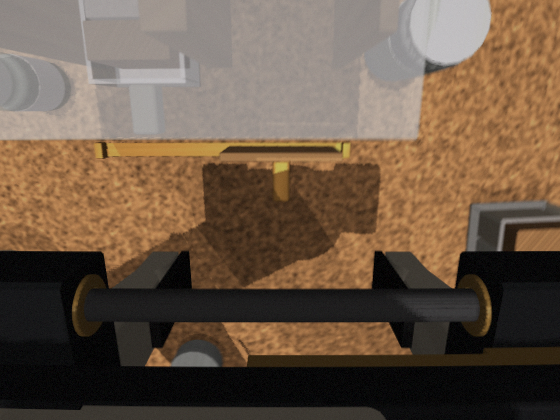

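The wrist view shows the gate handle at (281,165–200), the board edge horizontal at row 137 (yaw agrees), and the finger midline at about column 281. I descend.

>>> servo_tool:
  series:
    - [[1, 0.3, 25, 0], [1, 0.3, 25, 0], [1, 0.3, 25, 0], [1, 0.3, 25, 0], [1, 0.3, 25, 0], [0, 0, 25, 0], [0, 0, 25, 0], [0, 0, 20, 0], [0, 0, 8, 0], [0, 0, 0, 0]]

```text
t: 4.1
eef_pos: [0.6363, 0.0285, 0.0218]
ee_rot: [3.14, 0.003, -0.141]
force: [-0.5, -0.1, 0.1]
width: 0.0875
gripper_force: 0.0
```

>>> servo_tool:
  series:
    - [[0, 0, 0, 0], [0, 0, 0, 0], [0, 0, 0, 0], [0, 0, 0, 0], [0, 0, 0, 0], [0, 0, 0, 0], [0, 0, 0, 0], [0, 0, 0, 0], [0, 0, 0, 0], [0, 0, 0, 0]]
  claw: 1
  grip_force: 20

```text
t: 4.93
eef_pos: [0.6379, 0.0279, 0.0235]
ee_rot: [3.142, 0.0, -0.142]
force: [0.1, 0.1, 0.6]
width: 0.0267
gripper_force: 0.0
```

>>> servo_tool:
  series:
    - [[0, 0, 0, 0], [0, 0, 0, 0], [0, 0, 0, 0], [0, 0, 0, 0], [0, -10, 0, 0], [0, -20, 0, 0], [0, -20, 0, 0], [0, -20, 0, 0], [0, -20, 0, 0], [0, -20, 0, 0]]

```text
t: 5.77
eef_pos: [0.6541, 0.1375, 0.0235]
ee_rot: [3.141, -0.001, -0.142]
force: [5.3, -3.2, -3.3]
width: 0.0161
gripper_force: 20.0
```

>>> servo_tool:
  series:
    - [[0, -9, 0, 0], [0, -5, 0, 0], [0, -1, 0, 0], [0, 0, 0, 0], [0, 0, 0, 0], [0, 0, 0, 0], [0, 0, 0, 0], [0, 0, 0, 0], [0, 0, 0, 0], [0, 0, 0, 0]]

```text
t: 6.6
eef_pos: [0.6562, 0.1515, 0.0235]
ee_rot: [-3.141, -0.001, -0.142]
force: [5.6, -0.0, -4.4]
width: 0.0161
gripper_force: 20.0
```

>>> servo_tool:
  series:
    - [[0, -2, 0, 0], [0, -1, 0, 0], [0, -1, 0, 0], [0, 0, 0, 0], [0, 0, 0, 0], [0, 0, 0, 0], [0, 0, 0, 0], [0, 0, 0, 0], [0, 0, 0, 0], [0, 0, 0, 0]]

```text
t: 7.43
eef_pos: [0.6562, 0.1516, 0.0235]
ee_rot: [3.138, 0.001, -0.143]
force: [7.2, -15.0, -2.1]
width: 0.016
gripper_force: 20.0
```

```bash
python3 - <<'E'
from h import *
rel(0.65,0.15,0.023,-0.142)
C=cam('wrist');im=grab('wrist','w2.png')
S=cam('scene')
for c in('top','scene'):
    grab(c);Cc=cam(c)
    for n in('gate_handle',): print(c,[(np.round(r['position'],4).tolist(),round(r['conf'],2)) for r in recognise(c,n)[:2]])
E
```

```text
t 7.43 tcp [0.6562 0.1516 0.0235] rpy [ 3.138e+00  8.000e-04 -1.432e-01] w 0.016 F [  7.2 -15.   -2.1]
tool delta mm [-5.9  2.5  0.5] roll -0.001
top [([0.5031, -0.203, 0.0651], 0.53), ([0.6749, 0.1053, 0.0497], 0.37)]
scene [([0.5548, -0.371, 0.0824], 0.62)]
```

>>> servo_tool:
  series:
    - [[0, 4, 0, 0], [0, 0, 0, 0], [0, 0, 0, 0], [0, 0, 0, 0], [0, 0, -20, 0], [0, 0, -40, 0], [0, 0, -40, 0], [0, 0, -40, 0], [0, 0, -40, 0], [0, 0, -40, 0]]
  claw: -0.2

```text
t: 8.52
eef_pos: [0.6549, 0.152, 0.2458]
ee_rot: [-3.141, 0.0, -0.141]
force: [1.5, 0.0, -0.5]
width: 0.0525
gripper_force: 0.0
```

>>> servo_tool:
  series:
    - [[0, 0, -40, 0], [0, 0, -20, 0], [40, 0, 0, 0], [40, 0, 0, 0], [40, 0, 0, 0], [40, 0, 0, 0], [40, 0, 0, 0], [40, 0, 0, 0], [40, 0, 0, 0], [40, 0, 0, 0]]

```text
t: 9.35
eef_pos: [0.9526, 0.1082, 0.2998]
ee_rot: [-3.14, -0.009, -0.141]
force: [2.6, 1.1, 1.7]
width: 0.0529
gripper_force: 0.0
```

>>> servo_tool:
  series:
    - [[40, 0, 0, 0], [40, 0, 0, 0], [40, 0, 0, 0], [40, 0, 0, 0], [40, 0, 0, 0], [0, 0, 0, 0], [0, 0, 0, 0], [0, 0, 0, 0], [0, 0, 0, 0], [0, 0, 0, 0]]

```text
t: 10.18
eef_pos: [1.0293, 0.0705, 0.2571]
ee_rot: [-3.123, -0.139, -0.142]
force: [-0.2, -1.0, 0.2]
width: 0.0522
gripper_force: 0.0
```

>>> servo_tool:
  series:
    - [[40, 0, 0, 0], [40, 0, 0, 0], [40, 0, 0, 0], [40, 0, 0, 0], [40, 0, 0, 0], [40, 0, 0, 0], [-40, 0, 0, 0], [-40, 0, 0, 0], [-40, 0, 0, 0], [-40, 0, 0, 0]]

```text
t: 11.02
eef_pos: [1.0015, 0.0474, 0.2065]
ee_rot: [-3.109, -0.309, -0.148]
force: [1.9, 1.8, 1.4]
width: 0.0527
gripper_force: 0.0
```

>>> servo_tool:
  series:
    - [[0, 0, -30, 0], [-10, 0, -35, 0], [-35, 0, -20, 0], [-35, 0, -20, 0], [-35, 0, -20, 0], [-35, 0, -15, 0], [-38, 0, -12, 0], [-38, 0, -12, 0], [-38, 0, -12, 0], [-38, 0, -12, 0]]

```text
t: 11.85
eef_pos: [0.6584, 0.0924, 0.2952]
ee_rot: [-3.108, -0.309, -0.148]
force: [-1.0, 0.9, 0.6]
width: 0.0526
gripper_force: 0.0
```

```bash
python3 - <<'E'
from h import *
rel(0.43,-0.203,0.15,-0.1)
E
```

```text
t 11.85 tcp [0.6584 0.0924 0.2952] rpy [-3.1076 -0.3094 -0.1482] w 0.0526 F [-1.   0.9  0.6]
tool delta mm [-217.8  328.5   71.7] roll -0.048
```

>>> servo_tool:
  series:
    - [[-22, 33, 5, 0], [-22, 33, 5, 0], [-22, 33, 5, 0], [-22, 33, 5, 0], [-22, 33, 5, 0], [-22, 33, 8, 0], [-22, 33, 8, 0], [-22, 33, 8, 0], [-22, 33, 8, 0], [-22, 32, 8, 0]]
  claw: -1

```text
t: 12.68
eef_pos: [0.4266, -0.204, 0.156]
ee_rot: [-3.109, -0.311, -0.147]
force: [1.3, -0.8, -0.2]
width: 0.0874
gripper_force: 0.0
```

```bash
python3 - <<'E'
from h import *
grab('wrist','w3.png'); C=cam('wrist')
for n in('bin_lug','snack_bin','dial','dial_grip'): print(n,[(np.round(r['position'],4).tolist(),round(r['conf'],2),np.round(proj(r['position'],C)[0]).tolist()) for r in recognise('wrist',n)[:2]])
rel(0.43,-0.203,0.021,-0.1)
E
```

```text
bin_lug [([0.5023, -0.2079, 0.0625], 0.92, [273.0, 143.0])]
snack_bin [([0.5019, -0.2103, 0.0644], 0.8, [276.0, 142.0])]
dial [([0.5488, -0.3663, 0.0848], 0.74, [494.0, 34.0])]
dial_grip [([0.5497, -0.3663, 0.086], 0.95, [495.0, 32.0])]
t 12.93 tcp [ 0.4283 -0.2036  0.1565] rpy [-3.1088 -0.3102 -0.1489] w 0.0872 F [ 1.2 -0.8  0.6]
tool delta mm [-39.9   3.4 129.4] roll -0.049
```

View pics/w3.png

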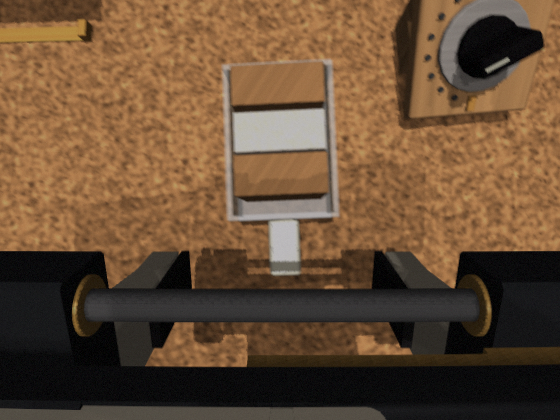

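The bin is seen straight on, with the lug at (270–299, 222–273) between the fingers. The dial's bar is at (465–540, 20–70).

```bash
python3 - <<'E'
from h import *
np.set_printoptions(precision=4,suppress=True)
C=cam('wrist')
P={n:onz(uv,z,C) for n,uv,z in[('fl',(231,216),.06),('fr',(337,215),.06),('bl',(225,67),.06),('br',(331,61),.06),('lnl',(271,273),.052),('lnr',(299,273),.052),('lfl',(270,222),.052),('lfr',(299,221),.052)]}
for k,v in P.items(): print(k,v)
a=lambda p,q:np.arctan2(*(P[q]-P[p])[[1,0]])
print('yaw sides',a('fl','bl'),a('fr','br'),a('lnl','lfl'),a('lnr','lfr'),'fronts',a('fr','fl')-np.pi/2,a('br','bl')-np.pi/2,a('lnr','lnl')-np.pi/2)
L=(P['lnl']+P['lnr']+P['lfl']+P['lfr'])/4;print(L)
rel(L[0]+.006-.008,L[1],.0225,-.12)
E
```

```text
fl [ 0.4612 -0.166   0.06  ]
fr [ 0.4509 -0.2447  0.06  ]
bl [ 0.575  -0.1766  0.06  ]
br [ 0.5673 -0.2572  0.06  ]
lnl [ 0.4138 -0.1893  0.052 ]
lnr [ 0.4109 -0.2106  0.052 ]
lfl [ 0.4528 -0.194   0.052 ]
lfr [ 0.4504 -0.2162  0.052 ]
yaw sides -0.09294892612215244 -0.10662469757988875 -0.11871217793608187 -0.14033225461562096 fronts -0.1302525464869171 -0.09564389664781126 -0.13474357533314074
[ 0.432  -0.2025  0.052 ]
t 12.93 tcp [ 0.4283 -0.2036  0.1565] rpy [-3.1088 -0.3102 -0.1489] w 0.0872 F [ 1.2 -0.8  0.6]
tool delta mm [-39.5   2.9 128. ] roll -0.029
```

```bash
python3 - <<'E'
from h import *
np.set_printoptions(precision=4,suppress=True)
S,T,W=cam('scene'),cam('top'),cam('wrist')
s=(120+417/2.2,130+262/2.2);t=(120+375/2.2,60+256/2.2);w=(84,30)
print(tri([ray(s,S),ray(t,T)]),tri([ray(s,S),ray(t,T),ray(w,W)]))
a=grab('top'); b=grab('scene')
x=cv2.resize(a[150:190,200:330],None,fx=5,fy=5,interpolation=cv2.INTER_CUBIC);y=cv2.resize(b[170:270,270:400],None,fx=3.8,fy=3.8,interpolation=cv2.INTER_CUBIC)
c=np.zeros((200+380,650,3),np.uint8);c[:200]=x;c[200:,:494]=y;cv2.imwrite('pics/rail.png',c[:,:,::-1])
E
```

```text
[ 0.6572 -0.0399 -0.0004] [ 0.6575 -0.0405  0.003 ]
```

View pics/rail.png

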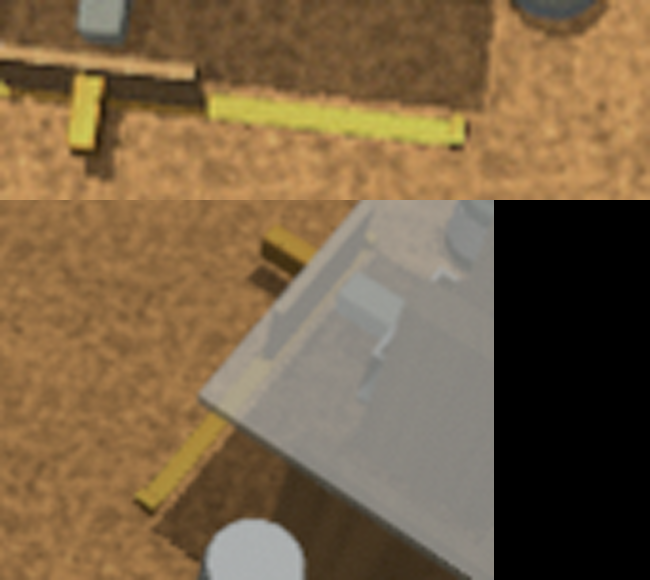

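```bash
python3 - <<'E'
from h import *
rel(.435,-.2025,.022,-.12)
E
```

```text
t 13.03 tcp [ 0.4289 -0.2027  0.1563] rpy [-3.1088 -0.31   -0.1469] w 0.0877 F [-0.4  0.4  0.4]
tool delta mm [-35.3   3.1 129.7] roll -0.027
```

>>> servo_tool:
  series:
    - [[-4.4, 0.4, 16.2, -0.027], [-4.4, 0.4, 16.2, 0], [-4.4, 0.4, 16.2, 0], [-4.4, 0.4, 16.2, 0], [-4.4, 0.4, 16.2, 0], [-4.4, 0.4, 16.2, 0], [-4.4, 0.4, 16.2, 0], [-4.4, 0.4, 16.2, 0], [0, 0, 0, 0], [0, 0, 0, 0]]

```text
t: 13.87
eef_pos: [0.4338, -0.2031, 0.0207]
ee_rot: [-3.118, -0.307, -0.118]
force: [-0.2, -0.1, 1.1]
width: 0.0877
gripper_force: 0.0
```

>>> servo_tool:
  series:
    - [[0, 0, 0, 0], [0, 0, 0, 0], [0, 0, 0, 0], [0, 0, 0, 0], [0, 0, 0, 0], [0, 0, 0, 0], [0, 0, 0, 0], [0, 0, 0, 0], [0, 0, 0, 0], [0, 0, 0, 0]]
  claw: 1
  grip_force: 60

```text
t: 14.7
eef_pos: [0.4335, -0.204, 0.0211]
ee_rot: [-3.117, -0.309, -0.12]
force: [-0.3, 1.3, 0.8]
width: 0.0265
gripper_force: 0.6
```

>>> servo_tool:
  series:
    - [[0, 0, 0, 0], [0, 0, 0, 0], [0, 0, 0, 0], [0, 0, 0, 0], [-1, 0, -3, 0], [-1, 0, -3, 0], [-1, 0, -3, 0], [-1, 0, -3, 0], [-1, 0, -3, 0], [0, 0, 0, 0]]

```text
t: 15.53
eef_pos: [0.4238, -0.2032, 0.0343]
ee_rot: [-3.117, -0.309, -0.12]
force: [-0.6, -0.0, -2.7]
width: 0.0235
gripper_force: 59.6
```

```bash
python3 - <<'E'
from h import *
rel(.435,-.2025,.022,-.12)
a=grab('wrist');b=grab('scene')
x=cv2.resize(b[220:310,150:260],None,fx=4.5,fy=4.5,interpolation=cv2.INTER_CUBIC)
c=np.zeros((420,800,3),np.uint8);c[:405,:495]=x;c[:,495:]=a[:,127:432];cv2.imwrite('pics/lift.png',c[:,:,::-1])
E
```

```text
t 15.53 tcp [ 0.4238 -0.2032  0.0343] rpy [-3.1173 -0.3091 -0.1201] w 0.0235 F [-0.6 -0.  -2.7]
tool delta mm [ 6.7 -1.7 15.1] roll -0.0
```

View pics/lift.png

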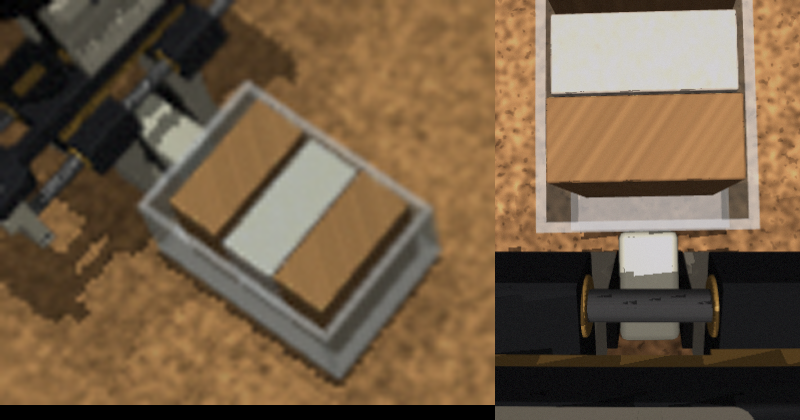

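The bin hangs nearly level from the lug (scene crop, lug at about (180,130)). I now carry it to a pre-insertion spot.

```bash
cat >> h.py <<'E'
YAW=-.143; xa=np.array([np.cos(YAW),np.sin(YAW),0]); ya=np.array([-np.sin(YAW),np.cos(YAW),0]); O=.6836*xa+.1178*ya
def rr(x,y,z,yaw=YAW): p=O+x*xa+y*ya; rel(p[0],p[1],z,yaw)
def inr(p): d=np.array(p)-O; return np.round([d@xa,d@ya,p[2]],4)
E
python3 - <<'E'
from h import *
rr(-.178,0,.046); print(inr(telemetry.get_state()['eef_pos']))
E
```

```text
t 15.63 tcp [ 0.4242 -0.2032  0.0341] rpy [-3.1173 -0.3093 -0.12  ] w 0.0238 F [ 0.3  0.5 -2.6]
tool delta mm [  63.3 -256.9   14. ] roll 0.023
[-0.2347 -0.2585  0.0341]
```

>>> servo_tool:
  series:
    - [[3.6, 0, -11.4, 0], [7.4, -20, 3.2, 0], [7.5, -32, 3.2, 0], [7.5, -34, 3.2, 0], [7.5, -36, 3.2, 0], [7.5, -36, 3.2, 0], [7.5, -36, 3.2, 0], [7.5, -34, 3.2, 0], [7.5, -20, 3.2, 0], [0, -9, 0, 0.023]]

```text
t: 16.47
eef_pos: [0.5224, 0.0331, 0.0574]
ee_rot: [-3.095, -0.289, -0.14]
force: [-0.4, -0.5, -4.2]
width: 0.0237
gripper_force: 59.9
```

```bash
python3 - <<'E'
from h import *
rr(-.01,0,.046); print(inr(telemetry.get_state()['eef_pos']))
grab('wrist','w4.png')
E
```

```text
t 16.47 tcp [0.5224 0.0331 0.0574] rpy [-3.095  -0.2889 -0.1396] w 0.0237 F [-0.4 -0.5 -4.2]
tool delta mm [151.3  -7.4  57.3] roll 0.003
[-0.1712 -0.0106  0.0574]
```

View pics/w4.png

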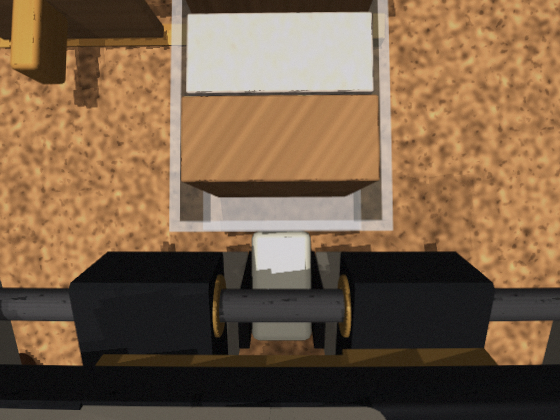

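The bin hangs level between the fingers, with the gate handle at (40,40), aside to the left. I insert it.

>>> servo_tool:
  series:
    - [[10, -3, 3.8, 0.003], [16, -3, 6.1, 0], [16, -1.4, 6.1, 0], [16, 0, 6.1, 0], [16, 0, 6.1, 0], [16, 0, 6.1, 0], [16, 0, 6.1, 0], [16, 0, 6.1, 0], [16, 0, 6.1, 0], [13, 0, 5, 0]]

```text
t: 17.35
eef_pos: [0.6818, 0.0156, 0.0441]
ee_rot: [-3.095, -0.286, -0.147]
force: [0.2, 0.4, -2.8]
width: 0.0236
gripper_force: 59.9
```

```bash
python3 - <<'E'
from h import *
rr(-.008,0,.021); print(inr(telemetry.get_state()['eef_pos']))
E
```

```text
t 17.35 tcp [0.6818 0.0156 0.0441] rpy [-3.0955 -0.2864 -0.1469] w 0.0236 F [ 0.2  0.4 -2.8]
tool delta mm [-3.6 -4.2 23.2] roll -0.004
[-0.011  -0.0052  0.0441]
```

>>> servo_tool:
  series:
    - [[0, -2, 0, 0], [0, -2.2, 0, 0], [-1, 0, 4, 0], [-1, 0, 4, 0], [-1, 0, 4, 0], [-0.6, 0, 4, 0], [0, 0, 3, 0], [0, 0, 3, 0], [0, 0, 0, 0], [0, 0, 0, 0]]

```text
t: 18.18
eef_pos: [0.685, 0.0209, 0.0237]
ee_rot: [-3.095, -0.288, -0.147]
force: [-2.7, -0.1, 2.3]
width: 0.0239
gripper_force: 60.0
```

```bash
python3 - <<'E'
from h import *
rr(-.006,0,.021); print(inr(telemetry.get_state()['eef_pos']))
E
```

```text
t 18.18 tcp [0.685  0.0209 0.0237] rpy [-3.0948 -0.2885 -0.1466] w 0.0239 F [-2.7 -0.1  2.3]
tool delta mm [1.7 0.6 3.3] roll -0.004
[-0.0086  0.0005  0.0237]
```

>>> servo_tool:
  series:
    - [[0, 0, 0, 0], [0, 0, 0, 0], [0, 0, 0, 0], [0, 0, 0, 0], [-9.6, 0, -2.8, 0], [-14.4, 0, -4.2, 0], [-14.4, 0, -4.2, 0], [-14.4, 0, -4.2, 0], [0, 0, 0, 0], [0, 0, 0, 0]]
  claw: 0

```text
t: 19.02
eef_pos: [0.6292, 0.0277, 0.023]
ee_rot: [-3.096, -0.287, -0.146]
force: [-0.5, -0.1, 0.9]
width: 0.0441
gripper_force: 0.0
```

```bash
python3 - <<'E'
from h import *
np.set_printoptions(precision=4,suppress=True)
rr(-.050,0,.034); print(inr(telemetry.get_state()['eef_pos']))
grab('wrist','w5.png');C=cam('wrist')
print([(inr(r['position']),round(r['conf'],2)) for r in recognise('wrist','bin_lug')[:3]])
E
```

```text
t 19.02 tcp [0.6292 0.0277 0.023 ] rpy [-3.0957 -0.287  -0.1461] w 0.0441 F [-0.5 -0.1  0.9]
tool delta mm [17.2 -1.1 -6.4] roll -0.003
[-0.0647 -0.0008  0.023 ]
[(array([0.0219, 0.0012, 0.0493]), 0.74)]
```

View pics/w5.png

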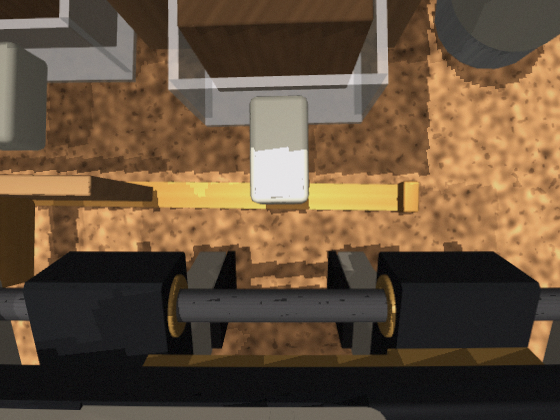

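The lug end is at (279,202), centred, with the bin square in the bay and past the rail. I close the fingers and push it home.

>>> servo_tool:
  series:
    - [[3, -0.5, -10.5, 0], [0, -0.5, 0, 0], [0, 0, 0, 0], [0, 0, 0, 0], [0, 0, 0, 0], [0, 0, 0, 0], [0, 0, 0, 0], [4.8, 0, 1.4, 0], [4.8, 0, 1.4, 0], [4.8, 0, 1.4, 0]]
  claw: 1

```text
t: 19.95
eef_pos: [0.6454, 0.0265, 0.0339]
ee_rot: [-3.095, -0.287, -0.147]
force: [0.9, -0.4, -0.6]
width: 0.0005
gripper_force: 0.0
```

>>> servo_tool:
  series:
    - [[4.8, 0, 1.4, 0], [4.8, 0, 1.4, 0], [4.8, 0, 1.4, 0], [4.8, 0, 1.4, 0], [4.8, 0, 1.4, 0], [2.9, 0, 0.8, 0], [0, 0, 0, 0], [0, 0, 0, 0], [0, 0, 0, 0], [0, 0, 0, 0]]

```text
t: 20.78
eef_pos: [0.6725, 0.0228, 0.0341]
ee_rot: [-3.095, -0.287, -0.147]
force: [-0.7, 0.4, 0.5]
width: 0.0002
gripper_force: 0.0
```

```bash
python3 - <<'E'
from h import *
rr(-.015,0,.034); print(inr(telemetry.get_state()['eef_pos']))
E
```

```text
t 20.78 tcp [0.6725 0.0228 0.0341] rpy [-3.0952 -0.2874 -0.1467] w 0.0002 F [-0.7  0.4  0.5]
tool delta mm [5.9 0.7 1.8] roll -0.004
[-0.0212  0.0006  0.0341]
```

>>> servo_tool:
  series:
    - [[1.9, 0, 0.6, 0], [1.9, 0, 0.6, 0], [1.9, 0, 0.6, 0], [0, 0, 0, 0], [0, 0, 0, 0], [0, 0, 0, 0], [0, 0, 0, 0], [0, 0, 0, 0], [0, 0, 0, 0], [0, 0, 0, 0]]

```text
t: 21.62
eef_pos: [0.6761, 0.0218, 0.0336]
ee_rot: [-3.097, -0.284, -0.146]
force: [-14.9, 6.7, 11.5]
width: 0.0007
gripper_force: 8.1
```

>>> servo_tool:
  series:
    - [[1, 0, 0.3, 0], [1, 0, 0.3, 0], [1, 0, 0.3, 0], [0, 0, 0, 0], [0, 0, 0, 0], [0, 0, 0, 0], [0, 0, 0, 0], [0, 0, 0, 0], [0, 0, 0, 0], [0, 0, 0, 0]]

```text
t: 22.45
eef_pos: [0.6763, 0.0215, 0.0334]
ee_rot: [-3.098, -0.281, -0.146]
force: [-35.3, 14.9, 25.5]
width: 0.0006
gripper_force: 18.2
```

>>> servo_tool:
  series:
    - [[-4, 0, -1.2, 0], [-10, 0, -3, 0], [-15, 0, -4.5, 0], [-15, 0, -4.5, 0], [-15, 0, -4.5, 0], [0, 0, 0, 0], [0, 0, 0, 0], [0, 0, 0, 0], [0, 0, 0, 0], [0, 0, 0, 0]]
  claw: 0

```text
t: 23.28
eef_pos: [0.6213, 0.0299, 0.0342]
ee_rot: [-3.095, -0.288, -0.147]
force: [-0.1, 0.3, -0.2]
width: 0.0436
gripper_force: 0.0
```

```bash
python3 - <<'E'
from h import *
np.set_printoptions(precision=4,suppress=True)
rr(-.05,0,.034); print(inr(telemetry.get_state()['eef_pos']))
grab('wrist','w6.png');C=cam('wrist')
for x,n in((-.006,'lug end home'),(.038,'bin front home')):
  for y in(-.012,.012): print(n,proj(O+x*xa+y*ya+[0,0,.052],C))
print(proj(O+.0*xa-.0725*ya+[0,0,.18],C), 'left bin lug end',proj(O-.006*xa+.125*ya+[0,0,.052],C))
E
```

```text
t 23.28 tcp [0.6213 0.0299 0.0342] rpy [-3.0951 -0.2877 -0.147 ] w 0.0436 F [-0.1  0.3 -0.2]
tool delta mm [21.9  0.6  6.7] roll -0.004
[-0.0729  0.0004  0.0342]
lug end home [[311.4115 120.3734]]
lug end home [[255.7328 120.5143]]
bin front home [[312.0875  19.4187]]
bin front home [[256.8464  20.2394]]
[[ 982.5377 -258.5916]] left bin lug end [[  8.0586 122.6096]]
```

View pics/w6.png

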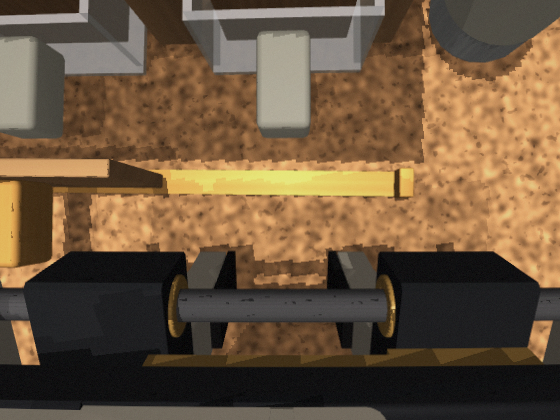

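Our lug end (row 127–135) lines up with the fixed left bin's (row 127–137), and the bin is square. Next, closing the gate.

>>> servo_tool:
  series:
    - [[10, 0, -33, 0], [10, 0, -33, 0], [6, -30, 2, 0], [6, -32, 2, 0], [6, -32, 2, 0], [4.5, -31, 1, 0], [0, 0, 0, 0], [0, 0, 0, 0], [0, 0, 0, 0], [0, 0, 0, 0]]
  claw: -0.2

```text
t: 24.17
eef_pos: [0.66, 0.1464, 0.1077]
ee_rot: [-3.096, -0.286, -0.147]
force: [-0.4, -1.0, 0.2]
width: 0.0525
gripper_force: 0.0
```

```bash
python3 - <<'E'
from h import *
rr(-.0495,.125,.024); print(inr(telemetry.get_state()['eef_pos']))
E
```

```text
t 24.17 tcp [0.66   0.1464 0.1077] rpy [-3.0959 -0.2862 -0.1474] w 0.0525 F [-0.4 -1.   0.2]
tool delta mm [-22.   -0.1  80.9] roll -0.004
[-0.0512  0.1212  0.1077]
```

>>> servo_tool:
  series:
    - [[-5.5, 0, 20, 0], [-5.5, 0, 20, 0], [-5.5, 0, 20, 0], [-5.5, 0, 21, 0], [0, 0, 0, 0], [0, 0, 0, 0], [0, 0, 0, 0], [0, 0, 0, 0], [0, 0, 0, 0], [0, 0, 0, 0]]

```text
t: 25.0
eef_pos: [0.6635, 0.1512, 0.0258]
ee_rot: [-3.094, -0.289, -0.147]
force: [-0.3, -0.1, 0.6]
width: 0.0526
gripper_force: 0.0
```

>>> servo_tool:
  series:
    - [[0, 0, 0, 0], [0, 0, 0, 0], [0, 0, 0, 0], [0, 0, 0, 0], [0, 0, 0, 0], [0, 0, 0, 0], [0, 0, 0, 0], [0, 0, 0, 0], [0, 0, 0, 0], [0, 0, 0, 0]]
  claw: 1
  grip_force: 20

```text
t: 25.83
eef_pos: [0.6628, 0.1507, 0.0243]
ee_rot: [-3.096, -0.287, -0.147]
force: [-0.2, 1.5, -0.7]
width: 0.0165
gripper_force: 20.0
```

```bash
python3 - <<'E'
from h import *
rr(-.0495,.0,.024); print(inr(telemetry.get_state()['eef_pos']))
E
```

```text
t 25.83 tcp [0.6628 0.1507 0.0243] rpy [-3.0955 -0.287  -0.1467] w 0.0165 F [-0.2  1.5 -0.7]
tool delta mm [-1.000e-01  1.257e+02 -5.500e+00] roll -0.004
[-0.049   0.1259  0.0243]
```

>>> servo_tool:
  series:
    - [[0, 9, -0.4, 0], [0, 18, -0.8, 0], [0, 18, -0.8, 0], [0, 18, -0.8, 0], [0, 18, -0.8, 0], [0, 18, -0.8, 0], [0, 14, -0.6, 0], [0, 8, -0.3, 0], [0, 4, -0.2, 0], [0, 2, 0, 0]]

```text
t: 26.67
eef_pos: [0.6448, 0.0273, 0.0243]
ee_rot: [-3.092, -0.289, -0.144]
force: [-14.8, 25.7, 5.0]
width: 0.017
gripper_force: 20.0
```

>>> servo_tool:
  series:
    - [[0, 0, 0, 0], [0, 0, 0, 0], [0, 0, 0, 0], [0, 0, 0, 0], [0, 0, 0, 0], [0, 0, 0, 0], [0, 0, 0, 0], [0, 0, 0, 0], [0, 0, 0, 0], [0, 0, 0, 0]]

```text
t: 27.5
eef_pos: [0.6447, 0.0275, 0.0243]
ee_rot: [-3.094, -0.288, -0.144]
force: [-9.3, 14.4, 5.0]
width: 0.0168
gripper_force: 20.0
```

```bash
python3 - <<'E'
from h import *
rr(-.0495,.0,.024); print(inr(telemetry.get_state()['eef_pos']))
E
```

```text
t 27.5 tcp [0.6447 0.0275 0.0243] rpy [-3.0937 -0.2884 -0.1438] w 0.0168 F [-9.3 14.4  5. ]
tool delta mm [-0.1  1.3  0.2] roll -0.001
[-0.0494  0.0013  0.0243]
```

>>> servo_tool:
  series:
    - [[0, -1.5, 0, 0], [0, 0, 0, 0], [0, 0, 0, 0], [0, 0, 0, 0], [0, 0, 0, 0], [6, 0, -20, 0], [11.4, 0, -38, 0], [11.4, 0, -38, 0], [11.4, 0, -38, 0], [11.4, 0, -38, 0]]
  claw: -0.3

```text
t: 28.33
eef_pos: [0.6438, 0.0184, 0.2054]
ee_rot: [-3.095, -0.287, -0.147]
force: [1.1, -0.3, 0.2]
width: 0.0569
gripper_force: 0.0
```

>>> servo_tool:
  series:
    - [[-10, 36, -4, 0], [-10, 36, -4, 0], [-10, 36, -4, 0], [-10, 36, -4, 0], [-10, 36, -4, 0], [-10, 36, -4, 0], [-10, 36, -4, 0], [-10, 36, -4, 0], [-10, 36, -4, 0], [-10, 36, -4, 0]]

```text
t: 29.17
eef_pos: [0.4888, -0.3257, 0.1978]
ee_rot: [-3.095, -0.288, -0.147]
force: [0.5, 0.2, 0.4]
width: 0.057
gripper_force: 0.0
```

```bash
python3 - <<'E'
from h import *
rel(.47,-.367,.2,-.144)
im=grab('wrist'); C=cam('wrist')
for n in('dial_grip','dial','dial_stand'): print(n,[(np.round(r['position'],4).tolist(),round(r['conf'],2),np.round(proj(r['position'],C)[0]).tolist()) for r in recognise('wrist',n)[:2]])
u,v=map(int,proj([.56,-.367,.08],C)[0]); u0=min(max(u-100,0),360);v0=min(max(v-75,0),270); print(u0,v0)
np.save('C7.npy',np.array(C,dtype=object),allow_pickle=True)
cv2.imwrite('pics/w7.png',cv2.resize(im[v0:v0+150,u0:u0+200],None,fx=4,fy=4,interpolation=cv2.INTER_CUBIC)[:,:,::-1])
E
```

```text
t 29.17 tcp [ 0.4888 -0.3257  0.1978] rpy [-3.0953 -0.2878 -0.1469] w 0.057 F [0.5 0.2 0.4]
tool delta mm [-11.4  43.3  -7.7] roll -0.003
dial_grip [([0.5486, -0.3679, 0.0889], 0.79, [325.0, 163.0])]
dial [([0.5498, -0.3711, 0.0898], 0.84, [329.0, 160.0])]
dial_stand [([0.5677, -0.3763, 0.0768], 0.66, [331.0, 140.0])]
221 75
```

View pics/w7.png

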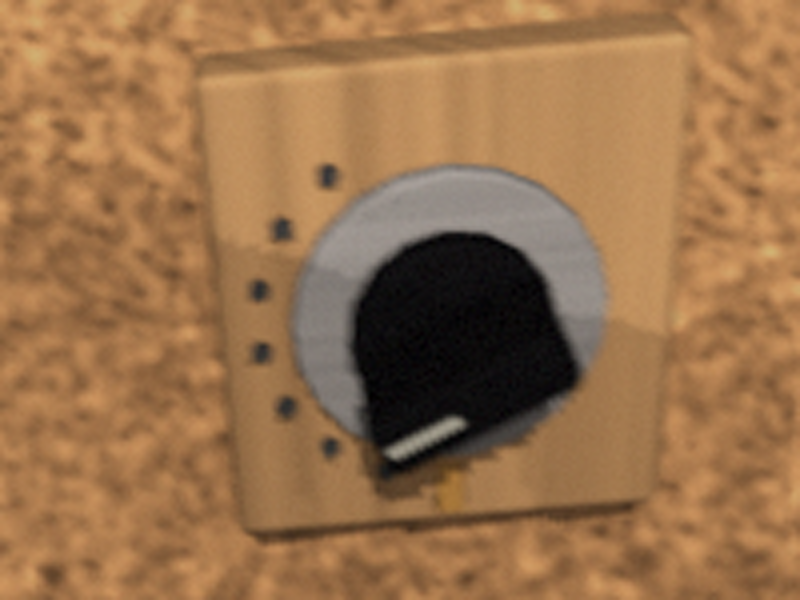

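The wrist crop shows the disc centred at about (450,315), the bar's top from its pointer end (385,470) to (578,385), the white line at (390,456)–(465,422), and the brass stroke at (452,490). The dial therefore stands at roughly 1.1–1.2 rad.

```bash
cat > fit.py <<'E'
from h import *
from scipy.optimize import least_squares
np.set_printoptions(precision=4,suppress=True)
W=tuple(np.load('C7.npy',allow_pickle=True));S,T=cam('scene'),cam('top')
w=lambda u,v:np.array((221+u/4,75+v/4)); s=lambda u,v:np.array((120+u/2.2,130+v/2.2)); t=lambda u,v:np.array((120+u/2.2,60+v/2.2))
b=np.radians(35)
def frame(p):
    x,y,z,yaw=p[:4]; R=cv2.Rodrigues(np.array([0,0,yaw]))[0]
    n=R@[-np.sin(b),0,np.cos(b)]; d=R@[-np.cos(b),0,-np.sin(b)]; l=R@[0,1,0]   # normal, downhill, left
    return np.array([x,y,z]),n,d,l
def res(p):
    c,n,d,l=frame(p); th=p[4]; k=p[5]; f=p[6]; q=p[7]
    pt=np.cos(th)*d+np.sin(th)*l
    top=c+.044*n
    o=[]
    for C,uv,P in[(W,w(450,315),c+k*n),(T,t(671,314),c+k*n),(S,s(162,473),c+k*n),
      (W,w(245,528),c+f*d+.05*l),(W,w(646,498),c+f*d-.05*l),(W,w(200,75),c-q*d+.05*l),(W,w(690,35),c-q*d-.05*l),
      (W,w(452,490),c+.034*d),
      (W,w(390,456),top+.019*pt),(W,w(466,422),top+.003*pt),(T,t(629,267),c-q*d+.05*l),(T,t(719,268),c-q*d-.05*l),(T,t(621,357),c+f*d+.05*l),(T,t(706,358),c+f*d-.05*l)]:
        o+=list(proj(P,C)[0]-uv)
    return np.array(o)
r=least_squares(res,[.555,-.37,.06,0,1.1,.004,.05,.05],loss='soft_l1',f_scale=2)
print(r.x,np.abs(r.fun).mean());print(r.fun.reshape(-1,2).round(1).tolist())
c,n,d,l=frame(r.x);np.save('dial.npy',r.x);print('grip',c+.037*n,'n',n,'downhill',d)
th=r.x[4];pt=np.cos(th)*d+np.sin(th)*l;print('pointer dir',pt,'pinch dir',np.cross(n,pt))
E
python3 fit.py
```

```text
[ 0.5598 -0.3798  0.0421 -0.0581  1.1832 -0.0034  0.0516  0.0606] 1.1968685417364955
[[-1.3, 0.4], [-0.6, 1.4], [-1.1, 4.6], [0.5, 0.2], [1.5, -0.4], [-0.1, 0.4], [0.2, -0.7], [-1.0, -9.6], [-0.4, 0.2], [-1.3, 0.8], [2.6, 0.5], [1.8, 1.2], [0.1, 0.0], [-0.1, 0.6]]
grip [ 0.5386 -0.3786  0.0724] n [-0.5726  0.0333  0.8192] downhill [-0.8178  0.0475 -0.5736]
pointer dir [-0.2554  0.9422 -0.2168] pinch dir [-0.779  -0.3333 -0.531 ]
```

```bash
sed -i "s/(W,w(452,490),c+.034\*d),/(S,s(166,418),c+f*d+.05*l),(S,s(105,497),c+f*d-.05*l),(S,s(235,457),c-q*d+.05*l),/" fit.py; python3 fit.py
python3 - <<'E'
import cv2
im=cv2.imread('pics/scene0.png')[310:390,155:240]
cv2.imwrite('pics/ds.png',cv2.resize(im,None,fx=7,fy=7,interpolation=cv2.INTER_CUBIC))
E
```

```text
[ 0.5617 -0.3792  0.0431 -0.0649  1.0326  0.0007  0.0536  0.0586] 1.1667576502417076
[[-1.6, 0.3], [-0.4, 1.3], [-1.4, 3.7], [-0.6, -0.3], [0.4, -0.1], [-0.6, -0.2], [-0.4, -0.4], [-1.7, 1.5], [-3.7, 4.3], [-3.3, 0.1], [-0.0, 0.3], [-2.2, -1.1], [2.4, 0.3], [1.7, 1.3], [-0.3, -0.2], [-0.6, 0.7]]
grip [ 0.5405 -0.3778  0.0734] n [-0.5724  0.0372  0.8192] downhill [-0.8174  0.0532 -0.5736]
pointer dir [-0.3633  0.8841 -0.294 ] pinch dir [-0.7351 -0.4659 -0.4925]
```

View pics/ds.png

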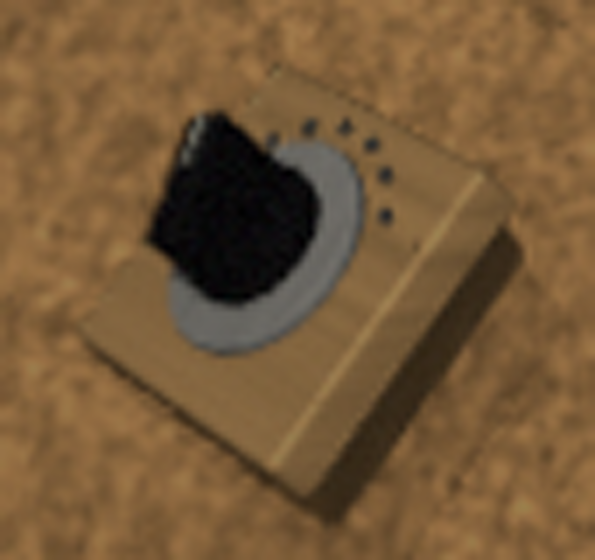

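The scene crop shows the stand corners at (278,68), (80,325), (485,175) and (275,467), the disc centre at about (266,248), and the bar's top edge from the pointer end (200,118) to (152,240).

```bash
python3 - <<'E'
s=open('fit.py').read()
s=s.replace("(S,s(166,418),c+f*d+.05*l),(S,s(105,497),c+f*d-.05*l),(S,s(235,457),c-q*d+.05*l),","(S,v(278,68),c+f*d+.05*l),(S,v(80,325),c+f*d-.05*l),(S,v(485,175),c-q*d+.05*l),(S,v(275,467),c-q*d-.05*l),(S,v(200,122),top+.020*pt),(S,v(156,236),top-.021*pt),(W,w(575,385),top-.021*pt),")
s=s.replace("(S,s(162,473),c+k*n)","(S,v(266,248),c+k*n)").replace("b=np.rad","v=lambda u,q:np.array((155+u/7,310+q/7))\nb=np.rad")
s=s.replace("k=p[5]","k=.005")
open('fit.py','w').write(s)
E
python3 fit.py
```

```text
[ 0.5602 -0.3785  0.0465 -0.0587  1.2183  0.8349  0.052   0.0589] 1.431346893952299
[[-1.2, 3.6], [0.3, 2.3], [-2.7, 1.2], [-1.1, 0.2], [1.1, -0.4], [-1.9, 0.3], [-0.3, -0.7], [-1.4, 0.9], [-2.7, 3.3], [-1.3, 1.6], [-2.4, 3.4], [-0.7, 0.7], [-3.0, 2.7], [-1.0, -2.3], [-2.1, -1.1], [-2.5, -0.0], [2.5, 0.6], [1.9, 1.3], [-0.0, -0.2], [-0.1, 0.4]]
grip [ 0.539  -0.3772  0.0768] n [-0.5726  0.0336  0.8192] downhill [-0.8177  0.0481 -0.5736]
pointer dir [-0.2273  0.9535 -0.198 ] pinch dir [-0.7877 -0.2995 -0.5383]
```

>>> servo_tool:
  series:
    - [[0, 0, 0, 0.11], [0, 0, 0, 0.11], [0, 0, 0, 0.11], [0, 0, 0, 0.11], [0, 0, 0, 0.11], [0, 0, 0, 0.11], [0, 0, 0, 0.11], [0, 0, 0, 0.11], [0, 0, 0, 0.11], [0, 0, 0, 0.12]]
  claw: 0.05

```text
t: 30.2
eef_pos: [0.4905, -0.3227, 0.1975]
ee_rot: [-2.863, -0.085, -1.265]
force: [-0.2, -0.4, 1.4]
width: 0.0418
gripper_force: 0.0
```

```bash
cat > d.py <<'E'
from h import *
from scipy.spatial.transform import Rotation as Ro
def dialtarget(h=.0265,back=0):
    p=np.load('dial.npy'); b=np.radians(35);R0=cv2.Rodrigues(np.array([0,0,p[3]]))[0]
    n=R0@[-np.sin(b),0,np.cos(b)];d=R0@[-np.cos(b),0,-np.sin(b)];l=R0@[0,1,0]
    s=telemetry.get_state();R=Ro.from_euler('xyz',s['ee_rot']).as_matrix();tz=R[:,2]
    yt=R[:,1]; yt=yt-n*(yt@n)
    print('implied theta of closing axis',(np.arctan2(yt@d,-(yt@l))*1).round(3),'tz',tz.round(3),'q',np.round(s['q'],2))
    P=p[:3]+n*(h+.0085)+.009*tz-back*tz
    print('target',P.round(4)); rel(*P)
    return p,n,d,l
if __name__=='__main__':
    dialtarget(back=.07);dialtarget()
E
python3 d.py
```

```text
implied theta of closing axis 1.181 tz [ 0.287  0.005 -0.958] q [-0.32  0.11 -0.38 -0.13 -0.82  0.71]
target [ 0.5227 -0.3776  0.1336]
t 30.2 tcp [ 0.4905 -0.3227  0.1975] rpy [-2.8633 -0.0847 -1.2654] w 0.0418 F [-0.2 -0.4  1.4]
tool delta mm [56.4  5.3 70.2] roll None
implied theta of closing axis 1.181 tz [ 0.287  0.005 -0.958] q [-0.32  0.11 -0.38 -0.13 -0.82  0.71]
target [ 0.5427 -0.3773  0.0665]
t 30.2 tcp [ 0.4905 -0.3227  0.1975] rpy [-2.8633 -0.0847 -1.2654] w 0.0418 F [-0.2 -0.4  1.4]
tool delta mm [ 56.4   5.3 140.2] roll None
```

>>> servo_tool:
  series:
    - [[14, 1.3, 10, 0], [14, 1.3, 10, 0], [14, 1.3, 10, 0], [14, 1.4, 10, 0], [0, 0, 10, 0], [0, 0, 0, 0], [0, 0, 0, 0], [0, 0, 0, 0], [0, 0, 0, 0], [0, 0, 0, 0]]

```text
t: 31.03
eef_pos: [0.5166, -0.3783, 0.154]
ee_rot: [-2.863, -0.087, -1.262]
force: [-0.3, -0.4, -0.5]
width: 0.0417
gripper_force: 0.0
```

```bash
python3 - <<'E'
from d import *
np.set_printoptions(precision=4,suppress=True)
p,n,d,l=dialtarget()
im=grab('wrist','w8.png');C=cam('wrist')
for nm in('dial_grip','dial'):
    r=trace('wrist',nm)
    if r:
        m=r[0]['mask'];ys,xs=np.nonzero(m);print(nm,r[0]['conf'],m.sum(),xs.min(),xs.max(),ys.min(),ys.max())
        hsv=cv2.cvtColor(im,cv2.COLOR_RGB2HSV)
        h=cv2.dilate(m.astype(np.uint8),np.ones((9,9)))>0
        for nme,sel in(('white',h&(hsv[...,2]>110)&(hsv[...,1]<60)),('dark',h&(hsv[...,2]<45))):
            k,lab,st,ce=cv2.connectedComponentsWithStats(sel.astype(np.uint8))
            for i in np.argsort(-st[1:,4])[:3]+1 if k>1 else []:
                pts=np.argwhere(lab==i)[:,::-1].astype(np.float32); print(nme,st[i],ce[i].round(1),np.round(cv2.minAreaRect(pts)[0]+cv2.minAreaRect(pts)[1]+(cv2.minAreaRect(pts)[2],),1))
th=p[4];pt=np.cos(th)*d+np.sin(th)*l;top=p[:3]+.044*n
print('pred line',proj([top+.02*pt,top+.003*pt,top-.021*pt,p[:3]+.005*n],C))
E
```

```text
implied theta of closing axis 1.177 tz [ 0.288  0.004 -0.958] q [-0.4   0.24 -0.3  -0.17 -0.77  0.83]
target [ 0.5427 -0.3773  0.0665]
t 31.03 tcp [ 0.5166 -0.3783  0.154 ] rpy [-2.8627 -0.0872 -1.2616] w 0.0417 F [-0.3 -0.4 -0.5]
tool delta mm [-0.7 -0.1 91.3] roll None
dial_grip 0.84 3116 232 290 186 261
white [228 187  19  58 300] [234.3 217.8] [235.5 216.3  57.2  16.5  84.6]
white [252 182  29   5  97] [266.5 183.6] [266. 184.   4.  28.  90.]
white [273 240   4  19  44] [274.8 249.2] [274.8 249.   18.1   2.3  85.6]
dark [ 232  186   59   75 2963] [262.3 218.2] [259.5 221.8  57.5  72.8   9.5]
dial 0.89 3030 232 289 186 261
white [228 188  19  57 276] [234.4 218.3] [235.7 216.8  56.2  16.1  84.5]
white [252 182  29   5  94] [266.7 183.7] [266. 184.   4.  28.  90.]
white [273 240   4  19  44] [274.8 249.2] [274.8 249.   18.1   2.3  85.6]
dark [ 232  186   59   75 2963] [262.3 218.2] [259.5 221.8  57.5  72.8   9.5]
pred line [[284.2242 250.0848]
 [285.2954 228.2469]
 [286.9115 195.2623]
 [270.5748 202.8327]]
```

```bash
cat > fit2.py <<'E'
import fit; from fit import *
W8=cam('wrist')
im=cv2.imread('pics/w8.png'); 
def res2(p):
    c,n,d,l=frame(p);th=p[4];pt=np.cos(th)*d+np.sin(th)*l;top=c+.044*n
    e=[3*(proj(top+.0115*pt,W8)[0]-[274.8,249]),3*(proj(top+.021*pt,W8)[0]-[274.3,261])]
    o=list(np.concatenate(e))
    for C,uv,P in[(W,w(388,468),top+.021*pt),(W,w(428,438),top+.0115*pt),(W,w(575,383),top-.021*pt)]: o+=list(2*(proj(P,C)[0]-uv))
    return np.concatenate([o,fit.res(p)[[0,1,2,3,6,7,8,9]]])
for z in(None,):
    r=least_squares(res2,fit.r.x,loss='soft_l1',f_scale=3)
    print(r.x);print(r.fun.reshape(-1,2).round(1).tolist())
np.save('dial.npy',r.x)
from d import dialtarget
dialtarget()
E
python3 fit2.py | tail -8
```

```text
grip [ 0.539  -0.3772  0.0768] n [-0.5726  0.0336  0.8192] downhill [-0.8177  0.0481 -0.5736]
pointer dir [-0.2273  0.9535 -0.198 ] pinch dir [-0.7877 -0.2995 -0.5383]
[ 0.559  -0.378   0.0654 -0.0609  1.3088  0.8349  0.0515  0.0589]
[[4.7, -0.8], [0.8, 1.9], [-8.1, -10.5], [-3.8, -3.0], [8.1, -2.1], [0.7, 1.5], [2.7, 1.3], [-2.4, 0.6], [5.7, -0.1]]
implied theta of closing axis 1.175 tz [ 0.287  0.004 -0.958] q [-0.4   0.24 -0.3  -0.17 -0.77  0.83]
target [ 0.5415 -0.3768  0.0854]
t 31.18 tcp [ 0.5165 -0.3786  0.1536] rpy [-2.863 -0.087 -1.262] w 0.0417 F [-0.3  0.2 -0.3]
tool delta mm [-0.1 -4.6 72.5] roll None
```

>>> servo_tool:
  series:
    - [[0, -2.3, 0, 0.05], [0, -2.3, 0, 0], [0, 0, 14, 0], [0, 0, 14, 0], [0, 0, 14, 0], [0, 0, 10, 0], [0, 0, 8, 0], [0, 0, 6, 0], [0, 0, 4, 0], [0, 0, 0, 0]]

```text
t: 32.02
eef_pos: [0.5406, -0.377, 0.0865]
ee_rot: [-2.861, -0.072, -1.31]
force: [0.1, 1.1, 0.2]
width: 0.0418
gripper_force: 0.0
```

>>> servo_tool:
  series:
    - [[0, 0, 0, 0], [0, 0, 0, 0], [0, 0, 0, 0], [0, 0, 0, 0], [0, 0, 0, 0], [0, 0, 0, 0], [0, 0, 0, 0], [0, 0, 0, 0], [0, 0, 0, 0], [0, 0, 0, 0]]
  claw: 1
  grip_force: 6

```text
t: 32.85
eef_pos: [0.5428, -0.3776, 0.0887]
ee_rot: [-2.856, -0.075, -1.31]
force: [5.4, 0.7, -0.2]
width: 0.0156
gripper_force: 5.6
```

>>> servo_tool:
  series:
    - [[0, 0, 0, -0.06], [0, 0, 0, -0.06], [0, 0, 0, -0.06], [0, 0, 0, -0.06], [0, 0, 0, -0.06], [0, 0, 0, -0.06], [0, 0, 0, -0.06], [0, 0, 0, -0.06], [0, 0, 0, 0], [0, 0, 0, 0]]
  grip_force: 10

```text
t: 33.68
eef_pos: [0.5445, -0.377, 0.0897]
ee_rot: [-2.919, -0.2, -0.841]
force: [9.2, 6.3, 1.9]
width: 0.0152
gripper_force: 9.5
```

```bash
python3 - <<'E'
from d import *
dialtarget(); s=telemetry.get_state(); print(s['moment'],s['gripper_force'])
E
```

```text
implied theta of closing axis 0.74 tz [ 0.293  0.003 -0.956] q [-0.38  0.34 -0.32 -0.19 -0.64  1.27]
target [ 0.5416 -0.3768  0.0855]
t 33.68 tcp [ 0.5445 -0.377   0.0897] rpy [-2.9193 -0.1997 -0.8411] w 0.0152 F [9.2 6.3 1.9]
tool delta mm [-2.9  2.8  3.2] roll None
[ 2.30095251 -2.56358961  0.51273938] 9.545612893416546
```

>>> servo_tool:
  series:
    - [[0.5, -1, 0, 0], [0, -1, 0, -0.08], [0, 0, 0, -0.08], [0, 0, 0, -0.08], [0, 0, 0, -0.08], [0, 0, 0, -0.08], [0, 0, 0, -0.08], [0, 0, 0, -0.08], [0, 0, 0, -0.08], [0, 0, 0, 0]]

```text
t: 34.52
eef_pos: [0.5461, -0.3736, 0.0894]
ee_rot: [-3.083, -0.291, -0.183]
force: [10.0, 16.7, 4.3]
width: 0.0142
gripper_force: 10.1
```

```bash
python3 - <<'E'
from d import *
dialtarget(); s=telemetry.get_state(); print(s['moment'],s['gripper_force'])
E
```

```text
implied theta of closing axis 0.118 tz [ 0.292  0.006 -0.956] q [-0.38  0.34 -0.32 -0.19 -0.64  1.91]
target [ 0.5416 -0.3767  0.0855]
t 34.52 tcp [ 0.5461 -0.3736  0.0894] rpy [-3.0825 -0.2907 -0.1829] w 0.0142 F [10.  16.7  4.3]
tool delta mm [-4.8  4.1  2.5] roll None
[ 6.01544479 -3.25274936  1.6090319 ] 10.057651223614812
```

>>> servo_tool:
  series:
    - [[0.5, -1, 0, 0], [0.5, -1, 0, 0], [0, -1, 0, 0], [0, 0, 0, -0.03], [0, 0, 0, -0.03], [0, 0, 0, -0.03], [0, 0, 0, -0.03], [0, 0, 0, 0], [0, 0, 0, 0], [0, 0, 0, 0]]
  grip_force: 20

```text
t: 35.35
eef_pos: [0.5463, -0.3725, 0.0894]
ee_rot: [-3.119, -0.294, -0.063]
force: [7.8, 6.8, -0.2]
width: 0.0139
gripper_force: 20.0
```

```bash
python3 - <<'E'
from d import *
dialtarget(); s=telemetry.get_state(); print(s['moment'],s['gripper_force'])
E
```

```text
implied theta of closing axis 0.008 tz [ 0.291  0.004 -0.957] q [-0.37  0.34 -0.33 -0.19 -0.64  2.02]
target [ 0.5416 -0.3768  0.0855]
t 35.35 tcp [ 0.5463 -0.3725  0.0894] rpy [-3.1191 -0.294  -0.0627] w 0.0139 F [ 7.8  6.8 -0.2]
tool delta mm [-5.5  4.6  2.4] roll None
[ 2.29907666 -1.681739    0.64819662] 20.025020241737366
```

>>> servo_tool:
  series:
    - [[0, 0, 0, -0.03], [0, 0, 0, -0.03], [0, 0, 0, -0.03], [0, 0, 0, -0.03], [0, 0, 0, 0], [0, 0, 0, 0], [0, 0, 0, 0], [0, 0, 0, 0], [0, 0, 0, 0], [0, 0, 0, 0]]

```text
t: 36.18
eef_pos: [0.546, -0.3725, 0.0893]
ee_rot: [3.128, -0.294, 0.061]
force: [6.5, 5.9, 0.5]
width: 0.0146
gripper_force: 21.3
```

```bash
python3 - <<'E'
from d import *
dialtarget(); s=telemetry.get_state(); print(s['moment'],s['gripper_force'])
E
```

```text
implied theta of closing axis -0.105 tz [ 0.29   0.005 -0.957] q [-0.37  0.34 -0.33 -0.19 -0.64  2.14]
target [ 0.5416 -0.3768  0.0855]
t 36.18 tcp [ 0.546  -0.3725  0.0893] rpy [ 3.1283 -0.2942  0.0615] w 0.0146 F [6.5 5.9 0.5]
tool delta mm [-5.6  4.   2.4] roll None
[ 2.37362265 -1.37440471  0.24889521] 21.25274298945442
```

>>> servo_tool:
  series:
    - [[0, 0, 0, -0.03], [0, 0, 0, -0.03], [0, 0, 0, -0.03], [0, 0, 0, 0], [0, 0, 0, 0], [0, 0, 0, 0], [0, 0, 0, 0], [0, 0, 0, 0], [0, 0, 0, 0], [0, 0, 0, 0]]

```text
t: 37.02
eef_pos: [0.5456, -0.3725, 0.0891]
ee_rot: [3.102, -0.291, 0.155]
force: [5.4, 5.5, 2.2]
width: 0.016
gripper_force: 23.9
```

```bash
python3 - <<'E'
from d import *
dialtarget(); s=telemetry.get_state(); print(s['moment'],s['gripper_force'])
E
```

```text
implied theta of closing axis -0.19 tz [ 0.29   0.005 -0.957] q [-0.38  0.34 -0.33 -0.19 -0.64  2.23]
target [ 0.5415 -0.3768  0.0855]
t 37.02 tcp [ 0.5456 -0.3725  0.0891] rpy [ 3.1015 -0.2913  0.1549] w 0.016 F [5.4 5.5 2.2]
tool delta mm [-5.5  3.5  2.3] roll None
[ 2.3064892  -1.06297881  0.00516917] 23.94214848987758
```

>>> servo_tool:
  series:
    - [[0, 0, 0, 0], [0, 0, 0, 0], [0, 0, 0, 0], [0, 0, 0, 0], [0, 0, 0, 0], [0, 0, -10, 0], [0, 0, -20, 0], [0, 0, -20, 0], [0, 0, -20, 0], [0, 0, 0, 0]]
  claw: 0

```text
t: 37.85
eef_pos: [0.5246, -0.375, 0.1606]
ee_rot: [3.097, -0.293, 0.157]
force: [0.3, -0.6, 0.6]
width: 0.0436
gripper_force: 0.0
```

```bash
python3 - <<'E'
from d import *
np.set_printoptions(precision=4,suppress=True)
p,n,d,l=dialtarget()
im=grab('wrist','w9.png');C=cam('wrist')
r=trace('wrist','dial_grip'); m=r[0]['mask'];hsv=cv2.cvtColor(im,cv2.COLOR_RGB2HSV)
ys,xs=np.nonzero(m);print(r[0]['conf'],xs.min(),xs.max(),ys.min(),ys.max())
h=cv2.dilate(m.astype(np.uint8),np.ones((9,9)))>0
k,lab,st,ce=cv2.connectedComponentsWithStats((h&(hsv[...,2]>110)&(hsv[...,1]<60)).astype(np.uint8))
for i in np.argsort(-st[1:,4])[:4]+1:
    print(st[i],ce[i].round(1),cv2.minAreaRect(np.argwhere(lab==i)[:,::-1].astype(np.float32)))
o=p[:3]+.044*n
for th in(0,.1,.3): 
    pt=np.cos(th)*d+np.sin(th)*l;print(th,proj([o+.003*pt,o+.02*pt],C).round(1).tolist())
for c in('top','scene'):
    grab(c)
    for nm in('snack_bin','gate_handle','bin_lug'): print(c,nm,[(inr(q['position']),round(q['conf'],2)) for q in recognise(c,nm)[:3]])
E
```

```text
implied theta of closing axis -0.193 tz [ 0.292  0.001 -0.956] q [-0.39  0.24 -0.29 -0.16 -0.77  2.21]
target [ 0.5416 -0.3768  0.0855]
t 37.85 tcp [ 0.5246 -0.375   0.1606] rpy [ 3.0967 -0.2928  0.1573] w 0.0436 F [ 0.3 -0.6  0.6]
tool delta mm [-5.9  1.  76.8] roll None
0.79 250 308 180 256
[246 176  67  62 712] [280. 204.] ((279.0, 206.5), (61.0, 66.0), 90.0)
[269 238   7  18  51] [271.9 246.3] ((271.89410400390625, 246.47645568847656), (2.820096254348755, 17.46290397644043), 12.528807640075684)
0 [[283.1, 246.0], [278.2, 265.2]]
0.1 [[282.7, 245.9], [275.3, 264.5]]
0.3 [[281.8, 245.6], [269.8, 262.4]]
top snack_bin [(array([0.032 , 0.0002, 0.0532]), 0.73)]
top gate_handle [(array([-0.0335, -0.0002,  0.0515]), 0.77)]
top bin_lug [(array([ 0.0325, -0.0026,  0.0492]), 0.61)]
scene snack_bin [(array([ 0.0246, -0.0151,  0.0484]), 0.44)]
scene gate_handle [(array([-0.0319, -0.0166,  0.0514]), 0.54)]
scene bin_lug [(array([ 0.0278, -0.0135,  0.0515]), 0.62)]
```

```bash
python3 -c "
from station import ticket;print(ticket.job_done())"
```

```text
the job is handed in; nothing more can be done
None
```

The job is handed in at about 38 s, and by my checks all four steps are met: gate opened to its stop, bin pushed home against the back stop, gate closed against its stop, dial at its zero stop. I viewed 11 pictures against the limit of 10, and the forward tool tilt for the bin, gate-closing and dial moves came from commanding poses out of reach.

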